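Switch the bench extraction to the hood

TASK

The dust extractor is running: switch its suction from the flat slot nozzle over to the round bell-mouth hood. First push the hood's slide gate fully open, then push the slot nozzle's gate fully shut, so that the air always has a way in. Use the fingertips on the outer faces of the plates' end tabs only, without pinching or pulling them, and leave the plain stub's gate shut and the bottle, tin, headstock blank and sanding block around the gates where they are.

Things in the scene. Friction and masses are not known exactly. Their poses are not given: they have to be found in the camera images.
- manifold: Fixed spiral-seam steel duct, 90 mm across, 780 mm long, lying left-right (y) 100 mm behind the plates (x), axis 85 mm above the bench, top at 130 mm, with three branches towards the robot at y = -240, 0, +240 mm in its frame, in any order. Origin: on the bench under the middle branch, in the plane of the plates; x away from the robot, y to its left, z up; yaw within 0.1 rad.
- hood_unit: One branch, fixed: a cast aluminium slide-gate (blast-gate) body 70 mm wide (y), 80 mm high (z 45 to 125 mm) and 18 mm thick, with a round aluminium bell mouth, flaring to 104 mm across, its rim 85 mm in front of the plate. Origin: on the bench under the duct axis, in the plane of the sliding plate; axes parallel to the manifold's.
- hood_gate (a joint): Steel slide plate of the round bell-mouth hood, 54 mm high, running left-right right through its gate body, in m: 0 = fully shut (plate stands out to the right, -y, its 40 mm hole partly seen there), 0.044 = fully open (plate stands out to the left, +y). Stops at both ends. It needs about 4 N to move and stays where it is left.
- hood_right_tab (a point): Middle of the outer (right, -y) face of the right-hand end tab of that plate, at y = -88 mm + joint value in the unit frame, x = -10, z = 85 mm. Pushing it to the left (+y) opens the gate. Each tab is flat sheet steel, 32 mm front to back (x), 60 mm high (z 55 to 115 mm), facing outwards; axes as the unit's; its inner side and rolled front edge (set back 3 mm) are not to be touched.
- hood_left_tab (a point): The same for the left-hand end tab: middle of its outer (left, +y) face, at y = +44 mm + joint value in the unit's frame, x = -10 mm, z = 85 mm. Pushing it to the right (-y) shuts the gate.
- slot_unit: One branch, fixed: a cast aluminium slide-gate (blast-gate) body 70 mm wide (y), 80 mm high (z 45 to 125 mm) and 18 mm thick, with a flat fishtail nozzle, a slot 128 mm wide and 28 mm high, its lips 94 mm in front of the plate. Origin: on the bench under the duct axis, in the plane of the sliding plate; axes parallel to the manifold's.
- slot_gate (a joint): Steel slide plate of the flat, wide slot nozzle, 54 mm high, running left-right right through its gate body, in m: 0 = fully shut (plate stands out to the right, -y, its 40 mm hole partly seen there), 0.044 = fully open (plate stands out to the left, +y). Stops at both ends. It needs about 4 N to move and stays where it is left.
- slot_right_tab (a point): Middle of the outer (right, -y) face of the right-hand end tab of that plate, at y = -88 mm + joint value in the unit frame, x = -10, z = 85 mm. Pushing it to the left (+y) opens the gate. Each tab is flat sheet steel, 32 mm front to back (x), 60 mm high (z 55 to 115 mm), facing outwards; axes as the unit's; its inner side and rolled front edge (set back 3 mm) are not to be touched.
- slot_left_tab (a point): The same for the left-hand end tab: middle of its outer (left, +y) face, at y = +44 mm + joint value in the unit's frame, x = -10 mm, z = 85 mm. Pushing it to the right (-y) shuts the gate.
- stub_unit: One branch, fixed: a cast aluminium slide-gate (blast-gate) body 70 mm wide (y), 80 mm high (z 45 to 125 mm) and 18 mm thick, with a plain straight round tube 48 mm across with a dark clamp band, ending 64 mm in front of the plate. Origin: on the bench under the duct axis, in the plane of the sliding plate; axes parallel to the manifold's.
- stub_gate (a joint): Steel slide plate of the plain round stub, 54 mm high, running left-right right through its gate body, in m: 0 = fully shut (plate stands out to the right, -y, its 40 mm hole partly seen there), 0.044 = fully open (plate stands out to the left, +y). Stops at both ends. It needs about 4 N to move and stays where it is left.
- stub_right_tab (a point): Middle of the outer (right, -y) face of the right-hand end tab of that plate, at y = -88 mm + joint value in the unit frame, x = -10, z = 85 mm. Pushing it to the left (+y) opens the gate. Each tab is flat sheet steel, 32 mm front to back (x), 60 mm high (z 55 to 115 mm), facing outwards; axes as the unit's; its inner side and rolled front edge (set back 3 mm) are not to be touched.
- stub_left_tab (a point): The same for the left-hand end tab: middle of its outer (left, +y) face, at y = +44 mm + joint value in the unit's frame, x = -10 mm, z = 85 mm. Pushing it to the right (-y) shuts the gate.
- glue_bottle: White glue bottle, 42 mm across, 120 mm high, standing between two branches, about 100 mm in front of the plates. Loose, not part of the job. Origin: middle of its underside.
- wax_tin: Small brass wax tin, 54 mm across, 45 mm high, between the other two branches, about 100 mm in front of the plates. Loose, not part of the job. Origin: middle of its underside.
- headstock: Dark wood headstock blank, 75 x 160 x 18 mm with a 50 mm longer neck stub at one end, lying in front of the left-hand branch. Loose, not part of the job. Origin: middle of its underside.
- sanding_block: Cork sanding block, 66 x 120 x 28 mm, lying in front of the right-hand branch. Loose, not part of the job. Origin: middle of its underside.
There are look-alikes about, which are no part of the job. What is shaped like the stub_unit but pink is not meant.

How it is judged:
On the way, in this order (a step that is already met when the one before it is completed fails the run):
1. the bell-mouth hood's gate is pushed fully open (within 4 mm) while the slot nozzle's gate is still at least half open (value of joint hood_gate above 0.04 m and value of joint slot_gate above 0.02 m), for 0.2 s.
2. then the slot nozzle's gate is pushed fully shut (within 4 mm) (value of joint slot_gate below 0.004 m and value of joint hood_gate above 0.04 m), for 0.2 s.
At the end, for the whole second after the job is handed in: The hood's gate is open to within 4 mm of its stop, the slot nozzle's gate is shut to within 4 mm, the stub's gate is still shut to within 4 mm, the plates are at rest, and the bottle, tin, headstock blank and sanding block each lie within 30 mm of where it started (all of step 2 and value of joint stub_gate below 0.004 m and velocity of joint hood_gate between -0.005 and 0.005 m/s and velocity of joint slot_gate between -0.005 and 0.005 m/s and velocity of joint stub_gate between -0.005 and 0.005 m/s and distance of each of glue_bottle, wax_tin, headstock, sanding_block from where it was at the start of the episode below 0.03 m); the robot touches nothing.
It fails at once if the plain stub's gate is pushed more than 6 mm open (value of joint stub_gate above 0.006 m).
It fails at once if a tab is pinched or pulled (more than 3 N of the fingers on its folded-back inside) (contact force between the fingers and hood_gate_c3 above 3 N or contact force between the fingers and hood_gate_c4 above 3 N or contact force between the fingers and hood_gate_c5 above 3 N or contact force between the fingers and hood_gate_c6 above 3 N or contact force between the fingers and slot_gate_c3 above 3 N or contact force between the fingers and slot_gate_c4 above 3 N or contact force between the fingers and slot_gate_c5 above 3 N or contact force between the fingers and slot_gate_c6 above 3 N or contact force between the fingers and stub_gate_c3 above 3 N or contact force between the fingers and stub_gate_c4 above 3 N or contact force between the fingers and stub_gate_c5 above 3 N or contact force between the fingers and stub_gate_c6 above 3 N).
It fails at once if the bottle, tin, headstock blank or sanding block is shifted or lifted by more than 30 mm (distance of any of glue_bottle, wax_tin, headstock, sanding_block from where it was at the start of the episode above 0.03 m).
It also fails if it takes over 45 s, if anything falls off the work surface, if the arm or the gripper's body presses on something with over 40 N, if the wrist force passes 120 N, or if a joint passes its speed limit or range.

ROBOT

A 6-joint arm with a two-finger parallel gripper is mounted at the origin on the work surface. World frame = base frame: x ahead of the robot, y to its left, z up, the work surface at z = 0. Lengths are in m, angles in rad, forces in N, time in s.
With the tool pointing down it reaches from about 0.425 to 0.95 m from the base axis. Payload 3.5 kg.
Tool frame: the origin (TCP) lies between the finger pads; the fingertips stand 19 mm ahead of it and the grasp point (between the pads) is the TCP; z points along the fingers, y is the line along which they close (so a half turn about z gives the same grasp; the last joint's range is limited). The gripper opens to 85 mm and grips with 20 to 120 N. Pads are 22 mm wide; open, the fingers measure 114 mm over their backs; the gripper's body (76 mm by 85 mm) begins 54 mm behind the grasp point. The pads swing forward as they close: fully open they stand 13 mm farther back than shut.
Start: joints at [1.14, 0.286, 1.577, -0, 1.279, -0.15], TCP at [0.187, 0.649, 0.25] pointing down, gripper open.
Joint ranges: [-2.77, 2.77], [-0.9, 2.22], [0.21, 2.48], [-1.53, 4.67], [0.24, 2.81], [-2.84, 2.84]. Speed limits (rad/s): [2.79, 2.79, 3.14, 3.14, 3.14, 3.14].

INTERFACE

Orientations are given as a unit quaternion [x, y, z, w].
In Python, from plant import monitor, eyes, ctrl gives the robot as it stands.
- The arm moves only by the shell command python3 -m handwheel 'ROWS' [FORCE]. ROWS is JSON, a list of rows, each a list of 7 numbers: the shift along the tool's x, y, z in units of 40 cm (1.0 is 40 cm), then the turn, a rotation vector about the tool's x, y, z in units of pi rad (1.0 is pi rad), then the opening, from -1 (shut) to 1 (fully open). A call has 1 to 12 rows; each row is the pose to reach, as a shift and turn from the pose commanded when the call began, along the tool's axes at that moment, turning the shorter way round; what a row does not reach only later rows make up. A row lasts 1/8 s, in which the tool goes at most 62.5 mm and 10.7 degrees, less where a joint would pass 70% of its speed; a pose out of reach is approached as far as the arm can. A call with a number of a shift or a turn outside -1 to 1 is refused whole. A call with a gripper value outside its range is refused whole. The fingers move at their own pace and stop on an object; FORCE is the grip in N (left out, the last holds). Time passes only in rows, so rows that repeat a pose let the fingers close. It gives the time, the measured TCP pose, the force, the opening and the grip force at its end, in the units of the state.
- monitor.get_state(): the state, without advancing time (a new reading comes with each control period).
- eyes.read_camera(name): name is "scene" or "top" or "wrist"; returns the picture (400x640x3 uint8, red, green, blue); there is no depth.
- eyes.camera_params(name): a dict with "K" (3x3 intrinsics, pixels), "k1" (the pictures are not rectified: a ray, as slopes to the right and down, at radius r is drawn at 1 + k1 r^2 times it, then the intrinsics apply), "R" (3x3) and "t" (3): a world point X has camera coordinates R X + t. Camera axes: x right, y down, z forward; pixel columns grow to the right and rows downward; lengths in m; the calibration is good to about 2 mm. A picture is of the moment at which its call begins: read the wrist's pose just before it. camera_params takes no time and is no camera call; for the wrist camera it gives the pose at the moment of the call.
- ctrl.sign_off(): hands the job in; it is judged then, once.
The state is a dict: "time": time; "qpos": joint angles; "dq": joint speeds; "joint_efforts": joint torques, N m; "eef_pos": TCP position; "tcp_rot": TCP orientation; "contact_force": force on the tool from outside, world axes, zero at the start; "wrist_torque": the same for the moment, N m; "opening": opening from 0.0 (shut) to 1.0 (fully open); "finger_force": force on a finger pad.
Only numpy, scipy, OpenCV 4.12 (cv2) and the standard library are available. Lean on these libraries where they do the work, as an engineer would, in place of code of your own. Each camera call takes 0.05 s, during which the arm holds its last target. There are 200 camera calls.

## Working session

There is one attempt and no reset: what is moved stays moved. The work goes in short steps, Python scripts to look and compute and a shell command to move; the robot and the scene stay as the last step left them, time stands still between calls to the robot, and variables do not carry over. Pictures are saved under pics/ and viewed, at most 10 in all, crops included, and the job is handed in when it is done.

```bash
mkdir -p pics; python3 - <<'E'
from plant import monitor, eyes
import cv2,numpy as np
s=monitor.get_state();print(s)
for n in("scene","top"):
    im=eyes.read_camera(n);np.save(f'pics/{n}.npy',im);cv2.imwrite(f'pics/{n}1.png',im[:,:,::-1])
    p=eyes.camera_params(n);print(n,p)
E
```

```text
{'time': 0.0, 'qpos': array([ 1.14000527e+00,  2.87236616e-01,  1.57818355e+00,  2.56194217e-06,
        1.27862436e+00, -1.50011424e-01]), 'dq': array([ 0.00013663, -0.00035888,  0.00044692, -0.00029687,  0.00043865,
       -0.00040423]), 'joint_efforts': array([ 1.10031240e-03, -4.05972326e+01, -2.92640376e+01,  2.51939014e-05,
        5.71584504e-03,  5.04873242e-06]), 'eef_pos': array([0.1867622 , 0.64800296, 0.24889629]), 'tcp_rot': array([ 1.39929367e-01,  9.90160729e-01, -1.17425378e-03, -3.52205334e-04]), 'contact_force': array([-0.10066123,  1.14820747, -0.16731315]), 'wrist_torque': array([ 0.01015879, -0.01040485,  0.01643403]), 'finger_force': 0.0, 'opening': 1.0017034742594784}
scene {'K': array([[386.5440895 ,   0.        , 319.00755579],
       [  0.        , 386.5440895 , 200.29186585],
       [  0.        ,   0.        ,   1.        ]]), 'k1': -0.0085758262864975, 'R': array([[-0.73356453,  0.67946672, -0.01442416],
       [ 0.53110535,  0.55989026, -0.63596384],
       [-0.42404032, -0.47418126, -0.77158404]]), 't': array([ 0.23637114, -0.20556852,  1.36415916])}
top {'K': array([[401.77306005,   0.        , 317.5794829 ],
       [  0.        , 401.77306005, 199.07190461],
       [  0.        ,   0.        ,   1.        ]]), 'k1': -0.08829897070852584, 'R': array([[ 1.82153253e-03, -9.99956713e-01, -9.12435341e-03],
       [-9.80666685e-01, -8.11751984e-07, -1.95685598e-01],
       [ 1.95677120e-01,  9.30439710e-03, -9.80624236e-01]]), 't': array([0.06924234, 0.41676431, 1.04166344])}
```

View pics/top1.png

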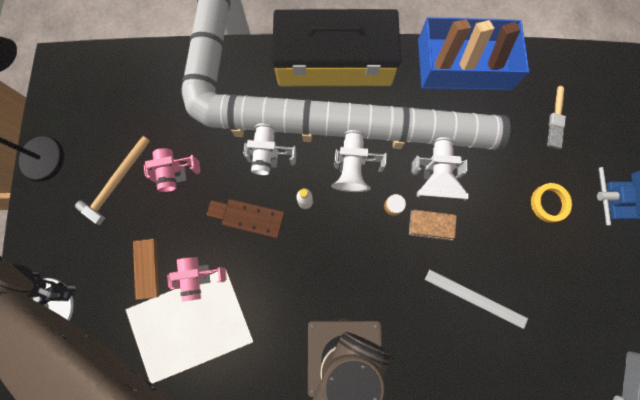

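View pics/scene1.png

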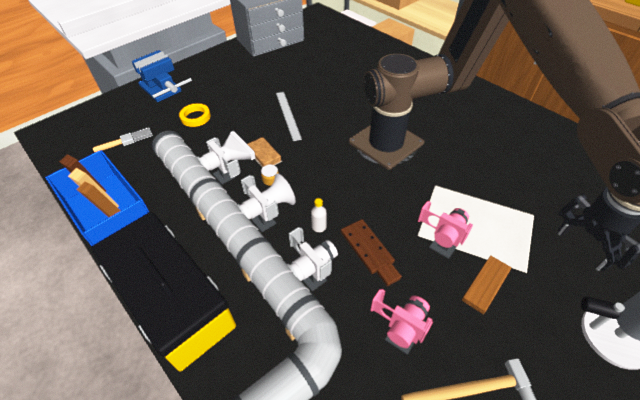

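The top view shows the stub at about (262,150), the hood at (352,165) and the slot at (442,165). The bottle is at (305,198), the tin at (395,204), the headstock at (252,218) and the sanding block at (433,224). The scene view agrees on the order: slot on the right, hood in the middle, stub on the left. I'll zoom in next.

```bash
cat > h.py <<'E'
import numpy as np,cv2
from plant import monitor,eyes
from scipy.spatial.transform import Rotation as Ro
def ray(p,uv):
    K,k1=p["K"],p["k1"]
    d=cv2.undistortPoints(np.array([[uv]],float),K,np.array([k1,0,0,0,0.]))[0,0]
    R=np.array(p["R"]);return -R.T@p["t"],R.T@np.r_[d,1]
def onz(p,uv,z):
    o,d=ray(p,uv);return o+d*(z-o[2])/d[2]
def proj(p,X):
    c=np.array(p["R"])@X+p["t"];x=c[:2]/c[2];x=x*(1+p["k1"]*(x@x));return p["K"][:2,:2]@x+p["K"][:2,2]
def two(p,a,q,b):
    o1,d1=ray(p,a);o2,d2=ray(q,b);A=np.c_[d1,-d2];s=np.linalg.lstsq(A,o2-o1,rcond=None)[0]
    x,y=o1+s[0]*d1,o2+s[1]*d2;return (x+y)/2,np.linalg.norm(x-y)
def go(X,quat=None):
    "rows' shift (units of 40cm) and turn (pi) from measured pose"
    s=monitor.get_state();R=Ro.from_quat(s["tcp_rot"])
    t=(R.inv()*Ro.from_quat(quat)).as_rotvec()/np.pi if quat is not None else 0
    return R.inv().apply(np.array(X)-s["eef_pos"])/.4,t
E
python3 - <<'E'
from h import *
im=np.load('pics/top.npy')[105:215,235:495]
cv2.imwrite('pics/topc.png',cv2.resize(im,None,fx=3,fy=3,interpolation=cv2.INTER_CUBIC)[:,:,::-1])
p=eyes.camera_params('top')
for n,uv,z in(("bottle",(305,190),.12),("tin",(396,202),.045),("hs",(252,218),.018),("blk",(433,222),.028)):print(n,onz(p,uv,z))
E
```

```text
bottle [0.42424596 0.10048719 0.12      ]
tin [ 0.40797722 -0.1411767   0.045     ]
hs [0.36848393 0.24951325 0.018     ]
blk [ 0.35596513 -0.24350225  0.028     ]
```

View pics/topc.png

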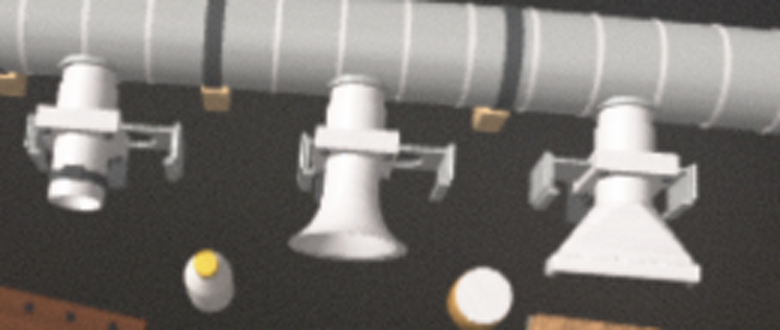

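The crop shows the body tops at crop pixels: stub (78,121), hood (357,141), slot (635,163). The hood's plate stands right with its tab near (445,170). The slot's plate stands left with its tab near (543,180).

```bash
python3 - <<'E'
from h import *
p=eyes.camera_params('top')
c={}
for n,uv in(("stub",(78,121)),("hood",(357.5,141)),("slot",(635.5,163.5))):
    c[n]=onz(p,(235+(uv[0]+.5)/3-.5,105+(uv[1]+.5)/3-.5),.125);print(n,c[n])
d=c["stub"]-c["slot"];print(np.linalg.norm(d),"yaw",np.arctan2(-d[0],d[1]))
yaw=np.arctan2(-d[0],d[1]);R=Ro.from_euler('z',yaw)
m=sum(c.values())/3;m[2]=0;print('origin',m)
for n,o,y in(("hoodR",0,-.088),("slotL",-.24,.088)):
    X=m+R.apply([-.010,o+y,.085]);print(n,X,[ (proj(p,m+R.apply([dx,o+y,.115]))-[235,105])*3 for dx in(-.026,.006)])
s=eyes.camera_params('wrist');st=monitor.get_state();Rt=Ro.from_quat(st["tcp_rot"])
cw=-s["R"].T@s["t"];print("cam in tool",Rt.inv().apply(cw-st["eef_pos"]),(s["R"]@Rt.as_matrix()).T,s["K"][0])
E
```

```text
stub [0.54146465 0.21507718 0.125     ]
hood [ 0.52314986 -0.02327785  0.125     ]
slot [ 0.50392181 -0.26011736  0.125     ]
0.4766752672662826 yaw -0.07884144176275662
origin [ 0.52284544 -0.02277268  0.        ]
hoodR [ 0.50594564 -0.10971172  0.085     ] [array([456.06873969, 180.98973845]), array([457.69851668, 145.18980068])]
slotL [ 0.50090501 -0.17351291  0.085     ] [array([530.73620851, 186.8537722 ]), array([531.87446276, 151.03763451])]
cam in tool [ 0.08496142  0.0004705  -0.12412997] [[-1.14539597e-03 -9.45941877e-01 -3.24334171e-01]
 [ 9.99998680e-01 -1.45724793e-03  7.18633452e-04]
 [-1.15242077e-03 -3.24332919e-01  9.45942297e-01]] [297.6113105   0.        316.6236859]
```

Predicted tab edges match the crop, and the branch spacing comes out at 238 mm against 240. I'll work out the move to above the gap between the hood's right tab and the slot's left tab.

```bash
cat >> h.py <<'E'
def quat(psi):
    c,s=np.cos(psi),np.sin(psi);return Ro.from_matrix(np.array([[-c,-s,0],[-s,c,0],[0,0,-1]])).as_quat()
E
python3 - <<'E'
from h import *
for X in([.42,.38,.25],[.498,-.142,.25]):print(go(X,quat(-.079)))
E
```

```text
(array([-0.74587765, -0.48234439, -0.00153273]), array([-0.00065699, -0.00017241, -0.06423824]))
(array([-1.29490056e+00, -1.68218536e+00,  8.10903357e-04]), array([-0.00065699, -0.00017241, -0.06423824]))
```

```bash
python3 -m handwheel '[[-0.746,-0.482,0,0,0,-0.064,-1],[-0.746,-0.482,0,0,0,-0.064,-1],[-0.746,-0.482,0,0,0,-0.064,-1],[-0.746,-0.482,0,0,0,-0.064,-1],[-0.746,-0.482,0,0,0,-0.064,-1],[-0.746,-0.482,0,0,0,-0.064,-1],[-0.746,-0.482,0,0,0,-0.064,-1],[-0.746,-0.482,0,0,0,-0.064,-1]]'
python3 - <<'E'
from h import *
print(go([.498,-.142,.25],quat(-.079)))
E
```

```text
time: 1.1
eef_pos: [0.4199, 0.3808, 0.2499]
tcp_rot: [0.04, 0.999, -0.0, -0.0]
contact_force: [-0.3, -0.3, -0.6]
opening: -0.001
finger_force: 0.0
(array([-2.99186274e-01, -1.28711780e+00, -4.08132917e-04]), array([-1.52067443e-05, -3.16290469e-04, -3.27756217e-04]))
```

Two calls, since a shift is limited to 1.

```bash
python3 -m handwheel '[[-0.15,-0.65,0,0,0,0,-1],[-0.15,-0.65,0,0,0,0,-1],[-0.15,-0.65,0,0,0,0,-1],[-0.15,-0.65,0,0,0,0,-1],[-0.15,-0.65,0,0,0,0,-1]]' >/dev/null; python3 -m handwheel '[[-0.15,-0.637,0,0,0,0,-1],[-0.15,-0.637,0,0,0,0,-1],[-0.15,-0.637,0,0,0,0,-1],[-0.15,-0.637,0,0,0,0,-1],[-0.15,-0.637,0,0,0,0,-1],[-0.15,-0.637,0,0,0,0,-1],[-0.15,-0.637,0,0,0,0,-1]]'
python3 - <<'E'
from h import *
p=eyes.camera_params('wrist');im=eyes.read_camera('wrist');cv2.imwrite('pics/w1.png',im[:,:,::-1])
m=np.array([.52285,-.02277,0]);R=Ro.from_euler('z',-.0788)
for o,y in((0,-.088),(-.24,.088)):
  for z in(.115,.055):
    for dx in(-.026,.006):print(o,z,dx,proj(p,m+R.apply([dx,o+y,z])))
np.save('pics/p1.npy',p,allow_pickle=True)
E
```

```text
time: 2.6
eef_pos: [0.499, -0.14, 0.2501]
tcp_rot: [0.039, 0.999, 0.0, -0.0]
contact_force: [1.2, 0.1, 0.9]
opening: 0.0
finger_force: 0.0
0 0.115 -0.026 [349.42450456 178.90364955]
0 0.115 0.006 [348.19047923 211.71744527]
0 0.055 -0.026 [343.58770477 163.98441487]
0 0.055 0.006 [342.75544118 191.71143735]
-0.24 0.115 -0.026 [278.68762373 178.91226376]
-0.24 0.115 0.006 [280.07604287 211.73616409]
-0.24 0.055 -0.026 [285.18443915 163.98684071]
-0.24 0.055 0.006 [286.12238818 191.72160735]
```

View pics/w1.png

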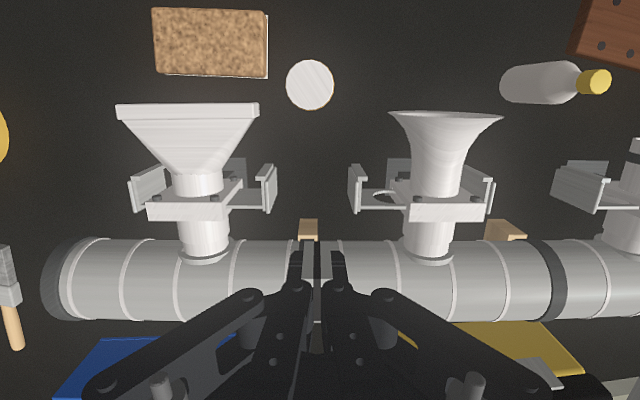

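The wrist view is rotated 180°. The hood's right tab is at u≈349, v 165–213, and the slot's left tab at u≈276. Both are within a few px of the prediction in y. I'll zoom in to check x.

```bash
python3 - <<'E'
import cv2
im=cv2.imread('pics/w1.png')[145:235,230:400]
cv2.imwrite('pics/w1c.png',cv2.resize(im,None,fx=4.5,fy=4.5,interpolation=cv2.INTER_CUBIC))
E
```

```text
(no output)
```

View pics/w1c.png

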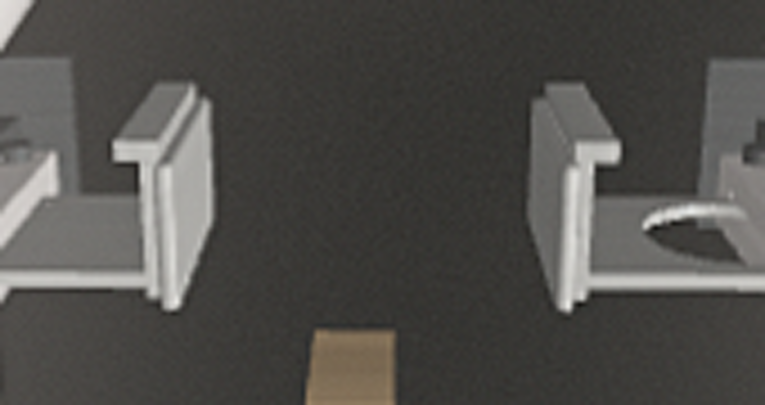

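The outer faces show clearly. The hood tab's upper edge runs crop (568,165)–(560,310) and the slot tab's (163,165)–(175,310), so the gap is wider than predicted. I'll triangulate against a second wrist view.

```bash
python3 -m handwheel '[[0.1,0,-0.15,0,0,0,-1],[0.1,0,-0.15,0,0,0,-1],[0.1,0,-0.15,0,0,0,-1],[0.1,0,-0.15,0,0,0,-1]]'
python3 - <<'E'
from h import *
p=eyes.camera_params('wrist');im=eyes.read_camera('wrist')
np.save('pics/p2.npy',p,allow_pickle=True)
v=int(proj(p,np.array([.51,-.14,.1]))[1]);u=int(proj(p,np.array([.51,-.14,.1]))[0]);print(u,v)
im=im[v-55:v+55,u-90:u+90];cv2.imwrite('pics/w2c.png',cv2.resize(im,None,fx=4.4,fy=4.4,interpolation=cv2.INTER_CUBIC)[:,:,::-1])
E
```

```text
time: 3.15
eef_pos: [0.4588, -0.1381, 0.3089]
tcp_rot: [0.039, 0.999, 0.001, -0.001]
contact_force: [0.2, 0.7, -0.2]
opening: -0.0
finger_force: 0.0
317 212
```

View pics/w2c.png

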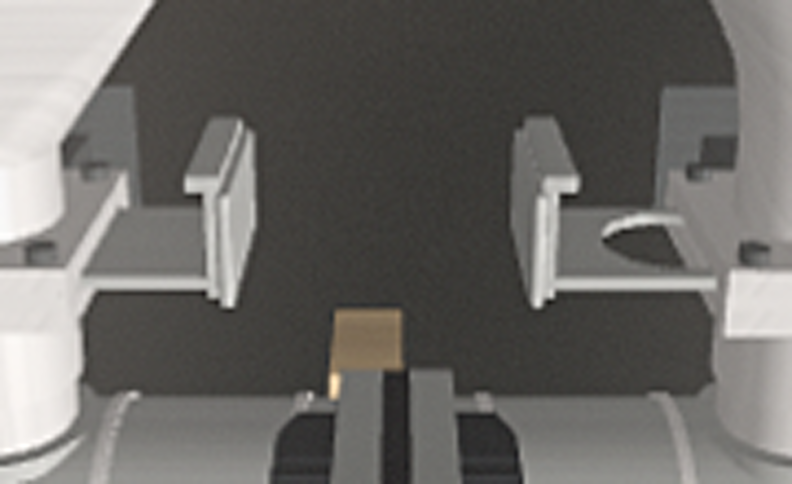

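The second view's corners, hood: upper (543,190)/(537,305), lower (517,128)/(512,228). Slot: upper (222,190)/(232,305), lower (252,128)/(255,228).

```bash
python3 - <<'E'
from h import *
p,q=[np.load(f'pics/p{i}.npy',allow_pickle=True).item() for i in(1,2)];t=eyes.camera_params('top')
A=lambda c:((c[0]+.5)/4.5+229.5,(c[1]+.5)/4.5+144.5)
B=lambda c:((c[0]+.5)/4.4+226.5,(c[1]+.5)/4.4+156.5)
for n,a,b in(("hUF",(568,165),(543,190)),("hUB",(560,310),(537,305)),("hLF",(535,100),(517,128)),("hLB",(530,225),(512,228)),
 ("sUF",(163,165),(222,190)),("sUB",(175,310),(232,305)),("sLF",(210,100),(252,128)),("sLB",(213,220),(255,228))):
    x,e=two(p,A(a),q,B(b));z=.115 if n[1]=='U' else .055
    pa,pb=onz(p,A(a),z),onz(q,B(b),z);print(n,x.round(4),round(e,4),'onz',pa.round(4),pb.round(4),'topcrop',(proj(t,pa)-[235,105])*3)
E
```

```text
hUF [ 0.4999 -0.0996  0.0915] 0.0008 onz [ 0.4927 -0.1027  0.115 ] [ 0.4915 -0.1014  0.115 ] topcrop [449.28349803 177.92885625]
hUB [ 0.5309 -0.1035  0.0996] 0.0009 onz [ 0.5242 -0.1055  0.115 ] [ 0.5239 -0.1044  0.115 ] topcrop [451.28958204 142.6570844 ]
hLF [ 0.4963 -0.1021  0.0444] 0.0002 onz [ 0.4936 -0.1032  0.055 ] [ 0.493  -0.1028  0.055 ] topcrop [439.53090625 195.58555906]
hLB [ 0.5286 -0.1053  0.0469] 0.0003 onz [ 0.5258 -0.1059  0.055 ] [ 0.5253 -0.106   0.055 ] topcrop [441.3543194  161.35176334]
sUF [ 0.4907 -0.1872  0.0983] 0.0006 onz [ 0.4862 -0.1842  0.115 ] [ 0.4848 -0.1841  0.115 ] topcrop [544.50989314 185.42819484]
sUB [ 0.5183 -0.186   0.1134] 0.0006 onz [ 0.5178 -0.1859  0.115 ] [ 0.5173 -0.1854  0.115 ] topcrop [544.63557826 150.04175401]
sLF [ 0.4902 -0.1843  0.0427] 0.0 onz [ 0.4874 -0.1824  0.055 ] [ 0.4865 -0.1826  0.055 ] topcrop [527.15708364 202.45151974]
sLB [ 0.515  -0.1839  0.0648] 0.0003 onz [ 0.5182 -0.1854  0.055 ] [ 0.5188 -0.1854  0.055 ] topcrop [528.85925261 169.64455265]
```

The points agree with the tab geometry: 32 mm long, heights about 55 and 115 mm. The hood's right face centre is about (0.509, −0.104) and the slot's left face about (0.502, −0.184), so the gap is 80 mm. I'll descend in the middle.

```bash
python3 - <<'E'
from h import *
for z in(.25,.095):print(go([.507,-.143,z],quat(-.08)))
E
```

```text
(array([-0.12140673, -0.00251134,  0.14650542]), array([ 0.00038693, -0.00076401,  0.00032543]))
(array([-0.12233657, -0.00298286,  0.53400402]), array([ 0.00038693, -0.00076401,  0.00032543]))
```

```bash
python3 -m handwheel '[[-0.121,-0.003,0.1465,0,0,0,-1],[-0.121,-0.003,0.1465,0,0,0,-1],[-0.122,-0.003,0.25,0,0,0,-1],[-0.122,-0.003,0.35,0,0,0,-1],[-0.122,-0.003,0.45,0,0,0,-1],[-0.122,-0.003,0.534,0,0,0,-1],[-0.122,-0.003,0.534,0,0,0,-1],[-0.122,-0.003,0.534,0,0,0,-1]]'
```

```text
time: 4.2
eef_pos: [0.5084, -0.1444, 0.098]
tcp_rot: [0.04, 0.999, -0.0, 0.001]
contact_force: [0.7, 0.1, 0.7]
opening: -0.003
finger_force: 0.0
```

```bash
python3 -m handwheel '[[0,0.0125,0,0,0,0,-1],[0,0.025,0,0,0,0,-1],[0,0.0375,0,0,0,0,-1],[0,0.05,0,0,0,0,-1],[0,0.0625,0,0,0,0,-1],[0,0.075,0,0,0,0,-1],[0,0.0875,0,0,0,0,-1],[0,0.1,0,0,0,0,-1]]';  python3 -m handwheel '[[0,0.01,0,0,0,0,-1],[0,0.02,0,0,0,0,-1],[0,0.03,0,0,0,0,-1],[0,0.03,0,0,0,0,-1]]'
```

```text
time: 5.2
eef_pos: [0.5108, -0.1042, 0.0968]
tcp_rot: [0.04, 0.999, -0.0, -0.0]
contact_force: [-1.4, -4.1, -0.1]
opening: -0.003
finger_force: 2.3
time: 5.7
eef_pos: [0.5119, -0.0915, 0.0968]
tcp_rot: [0.04, 0.999, 0.0, 0.0]
contact_force: [-1.8, -2.1, 0.1]
opening: -0.002
finger_force: 1.0
```

```bash
python3 -m handwheel '[[0,0.006,0,0,0,0,-1],[0,0.012,0,0,0,0,-1],[0,0.018,0,0,0,0,-1],[0,0.018,0,0,0,0,-1]]';  python3 -m handwheel '[[0,0.005,0,0,0,0,-1],[0,0.01,0,0,0,0,-1],[0,0.01,0,0,0,0,-1]]'
```

```text
time: 6.2
eef_pos: [0.5125, -0.0875, 0.0972]
tcp_rot: [0.04, 0.999, -0.003, 0.0]
contact_force: [-3.5, -12.0, 1.5]
opening: 0.005
finger_force: 2.0
time: 6.58
eef_pos: [0.514, -0.0835, 0.0989]
tcp_rot: [0.04, 0.999, -0.002, 0.002]
contact_force: [-3.9, -11.2, 7.7]
opening: 0.003
finger_force: 5.5
```

```bash
python3 -m handwheel '[[0,0.005,0,0,0,0,-1],[0,0.01,0,0,0,0,-1],[0,0.01,0,0,0,0,-1]]'
python3 - <<'E'
from h import *
p=eyes.camera_params('wrist');im=eyes.read_camera('wrist')
cv2.imwrite('pics/w3.png',im[:,:,::-1])
E
```

```text
time: 6.95
eef_pos: [0.5146, -0.0821, 0.0995]
tcp_rot: [0.039, 0.999, -0.005, 0.002]
contact_force: [-4.9, -20.6, 8.4]
opening: -0.005
finger_force: 9.3
```

View pics/w3.png

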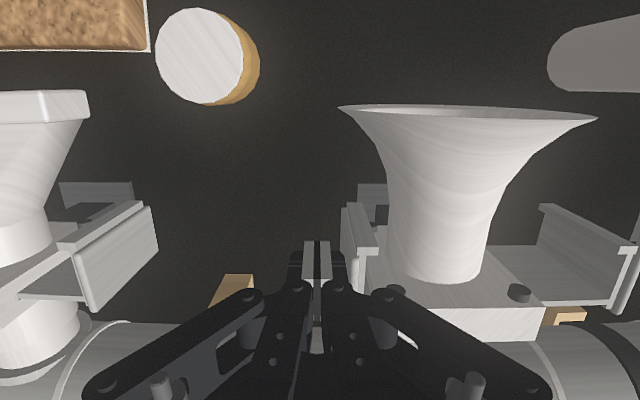

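The tab stands close to the gate body at (345–375, 205–255), but the upward force suggests the finger linkage at (380,290) is resting on something. I'll back off, rise and measure.

```bash
python3 -m handwheel '[[0,-0.03,0,0,0,0,-1],[0,-0.08,0,0,0,0,-1],[0,-0.13,0,0,0,0,-1],[0,-0.13,-0.1,0,0,0,-1],[0,-0.13,-0.25,0,0,0,-1],[0.03,-0.13,-0.38,0,0,0,-1],[0.03,-0.13,-0.38,0,0,0,-1],[0.03,-0.13,-0.38,0,0,0,-1]]'
python3 - <<'E'
from h import *
p=eyes.camera_params('wrist');im=eyes.read_camera('wrist');np.save('pics/p4.npy',p,allow_pickle=True)
im=im[130:250,220:540];cv2.imwrite('pics/w4c.png',cv2.resize(im,None,fx=2.5,fy=2.5,interpolation=cv2.INTER_CUBIC)[:,:,::-1])
E
```

```text
time: 8.0
eef_pos: [0.4964, -0.1281, 0.2479]
tcp_rot: [0.04, 0.999, 0.0, -0.001]
contact_force: [-1.0, -0.5, -0.5]
opening: 0.004
finger_force: 0.0
```

View pics/w4c.png

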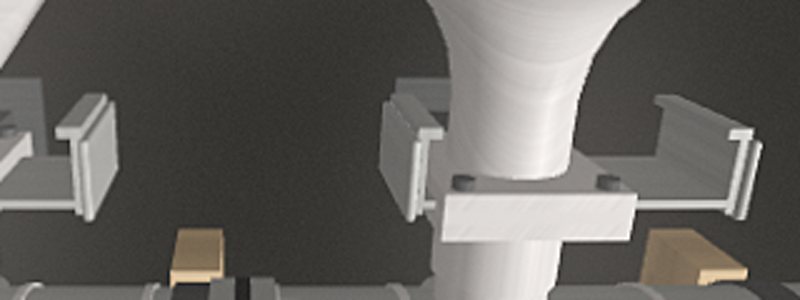

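The hood plate now stands mostly out to the left. Its right tab's top back corner is at crop (408,218), its left at (742,216), and the body's top rear edge runs (443,195)–(637,193).

```bash
python3 - <<'E'
from h import *
p=np.load('pics/p4.npy',allow_pickle=True).item();R=Ro.from_euler('z',-.08)
A=lambda c:((c[0]+.5)/2.5+219.5,(c[1]+.5)/2.5+129.5)
P={n:onz(p,A(c),z) for n,c,z in(("right",(408,218),.115),("left",(743,216),.115),("bR",(443,195),.125),("bL",(637,193),.125),("slotL",(91,218),.115))}
c=(P["bR"]+P["bL"])/2
for n in P:print(n,P[n].round(4),(R.inv().apply(P[n]-c)).round(4))
E
```

```text
right [ 0.5264 -0.067   0.115 ] [ 0.0134 -0.0449 -0.01  ]
left [0.5367 0.0625 0.115 ] [ 0.0133  0.085  -0.01  ]
bR [ 0.514  -0.0565  0.125 ] [ 0.0002 -0.0354  0.    ]
bL [0.5192 0.0142 0.125 ] [-0.0002  0.0354  0.    ]
slotL [ 0.5166 -0.1857  0.115 ] [ 0.0131 -0.164  -0.01  ]
```

Both tabs give the joint at about 42.4 mm, which is probably on the stop. I'll push once more with the TCP higher, so the linkage clears the body, to be sure.

```bash
python3 - <<'E'
from h import *
print(go([.509,-.1,.113],quat(-.08)))
E
```

```text
(array([-0.02771431,  0.07139756,  0.33459053]), array([ 4.63296333e-04, -9.38430658e-04, -2.98528560e-05]))
```

```bash
python3 -m handwheel '[[-0.027,0.03,0.1,0,0,0,-1],[-0.027,0.03,0.25,0,0,0,-1],[-0.027,0.03,0.334,0,0,0,-1],[-0.027,0.071,0.334,0,0,0,-1],[-0.027,0.085,0.334,0,0,0,-1],[-0.027,0.1,0.334,0,0,0,-1],[-0.027,0.1,0.334,0,0,0,-1]]'
python3 -m handwheel '[[0,0.01,0,0,0,0,-1],[0,0.02,0,0,0,0,-1],[0,0.02,0,0,0,0,-1]]'
python3 -m handwheel '[[0,0.01,0,0,0,0,-1],[0,0.01,0,0,0,0,-1]]'
```

```text
time: 8.93
eef_pos: [0.5118, -0.0887, 0.1168]
tcp_rot: [0.039, 0.999, -0.001, 0.001]
contact_force: [-0.3, -0.5, -1.0]
opening: 0.001
finger_force: 0.0
time: 9.3
eef_pos: [0.5116, -0.081, 0.1155]
tcp_rot: [0.04, 0.999, -0.0, 0.0]
contact_force: [-0.5, -0.8, 0.8]
opening: 0.0
finger_force: 0.4
time: 9.55
eef_pos: [0.5119, -0.079, 0.1155]
tcp_rot: [0.039, 0.999, -0.003, 0.0]
contact_force: [-1.7, -8.9, 1.6]
opening: 0.002
finger_force: 4.2
```

```bash
python3 -m handwheel '[[0,0.008,0,0,0,0,-1],[0,0.008,0,0,0,0,-1]]'
python3 -m handwheel '[[0,0.008,0,0,0,0,-1],[0,0.008,0,0,0,0,-1]]'
```

```text
time: 9.8
eef_pos: [0.512, -0.0787, 0.1157]
tcp_rot: [0.038, 0.999, -0.006, -0.0]
contact_force: [-3.7, -17.7, 0.7]
opening: 0.005
finger_force: 9.0
time: 10.05
eef_pos: [0.512, -0.0784, 0.1158]
tcp_rot: [0.037, 0.999, -0.009, -0.0]
contact_force: [-4.5, -27.1, -1.0]
opening: -0.002
finger_force: 13.8
```

That is a solid stop: 27 N with 0.3 mm of motion, so the hood is open. Now I'll cross the gap to the slot's left tab and push it right.

```bash
python3 -m handwheel '[[0,-0.04,0,0,0,0,-1],[0,-0.12,0,0,0,0,-1],[0.004,-0.2,0,0,0,0,-1],[0.004,-0.235,0,0,0,0,-1],[0.004,-0.25,0,0,0,0,-1],[0.004,-0.2625,0,0,0,0,-1],[0.004,-0.275,0,0,0,0,-1],[0.004,-0.2875,0,0,0,0,-1],[0.004,-0.2875,0,0,0,0,-1]]'
python3 -m handwheel '[[0,-0.01,0,0,0,0,-1],[0,-0.02,0,0,0,0,-1],[0,-0.03,0,0,0,0,-1],[0,-0.03,0,0,0,0,-1]]'
python3 -m handwheel '[[0,-0.01,0,0,0,0,-1],[0,-0.02,0,0,0,0,-1],[0,-0.02,0,0,0,0,-1]]'
```

```text
time: 11.18
eef_pos: [0.5014, -0.1849, 0.1149]
tcp_rot: [0.04, 0.999, 0.0, -0.0]
contact_force: [0.4, 2.9, -0.5]
opening: 0.001
finger_force: 1.8
time: 11.68
eef_pos: [0.5004, -0.1976, 0.1149]
tcp_rot: [0.04, 0.999, -0.0, -0.0]
contact_force: [0.6, 2.5, -1.2]
opening: 0.001
finger_force: 1.2
time: 12.05
eef_pos: [0.4999, -0.2037, 0.115]
tcp_rot: [0.04, 0.999, 0.002, -0.0]
contact_force: [1.2, 8.9, -0.9]
opening: 0.002
finger_force: 4.4
```

```bash
python3 -m handwheel '[[0,-0.008,0,0,0,0,-1],[0,-0.016,0,0,0,0,-1],[0,-0.016,0,0,0,0,-1]]'
python3 -m handwheel '[[0,-0.008,0,0,0,0,-1],[0,-0.008,0,0,0,0,-1]]'
```

```text
time: 12.42
eef_pos: [0.4998, -0.2042, 0.115]
tcp_rot: [0.041, 0.999, 0.009, -0.001]
contact_force: [3.7, 26.5, 6.3]
opening: -0.0
finger_force: 13.6
time: 12.68
eef_pos: [0.4998, -0.2045, 0.1151]
tcp_rot: [0.042, 0.999, 0.012, -0.001]
contact_force: [5.2, 35.0, 10.6]
opening: -0.001
finger_force: 18.1
```

Firm stop at −0.204 against −0.2055 expected. I'll retract up and check.

```bash
python3 -m handwheel '[[0,0.04,0,0,0,0,-1],[0,0.09,0,0,0,0,-1],[0,0.15,0,0,0,0,-1],[0,0.15,-0.15,0,0,0,-1],[0,0.15,-0.3,0,0,0,-1],[0.03,0.15,-0.42,0,0,0,-1],[0.03,0.15,-0.42,0,0,0,-1],[0.03,0.15,-0.42,0,0,0,-1]]'
python3 - <<'E'
from h import *
im=eyes.read_camera('wrist');cv2.imwrite('pics/w5.png',im[:,:,::-1])
p=eyes.camera_params('top');im=eyes.read_camera('top');d=np.abs(im.astype(int)-np.load('pics/top.npy')).max(2)
for n,(u,v) in dict(bottle=(305,198),tin=(396,203),hs=(250,218),blk=(433,224),stub=(268,148)).items():print(n,(d[v-12:v+13,u-14:u+15]>40).sum())
E
```

```text
time: 13.68
eef_pos: [0.4917, -0.1541, 0.2827]
tcp_rot: [0.04, 0.999, -0.0, -0.0]
contact_force: [0.3, 1.4, -0.3]
opening: 0.0
finger_force: 0.0
bottle 0
tin 630
hs 0
blk 531
stub 0
```

View pics/w5.png

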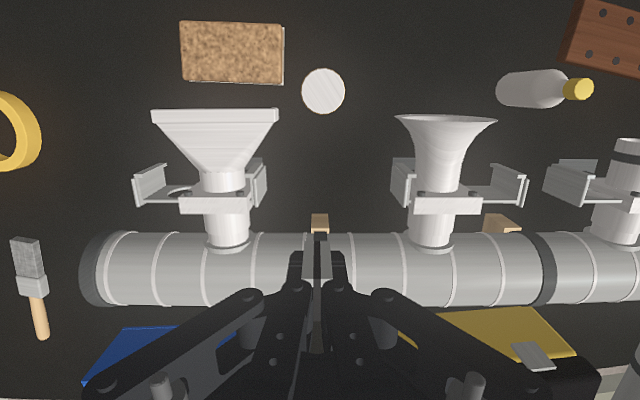

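The slot's plate now stands right (tab at 150,187) with its left tab against the body (260,185). The hood's plate stands left (tab at 522,187). In the top view the bottle, headstock and stub are unchanged. The tin and block were hidden by the arm there, but stand in place in this view.

```bash
python3 -c "
from plant import ctrl;print(ctrl.sign_off())"
```

```text
the job is handed in; nothing more can be done
None
```

I pushed the hood's gate open to its stop, then the slot nozzle's gate shut to its stop; the stub's gate and the loose items looked undisturbed, and the job was handed in at about 14 s (no verdict came back).

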